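Stack the lens spacers on the scan head

ROBOT

A 6-joint arm with a two-finger parallel gripper is mounted at the origin on the work surface. World frame = base frame: x ahead of the robot, y to its left, z up, the work surface at z = 0. Lengths are in mm, angles in rad, forces in N, time in s.
With the tool pointing down it reaches from about 350 to 975 mm from the base axis. Payload 7.1 kg.
Tool frame: the origin (TCP) lies midway between the tips of the shut fingers; the grasp point (between the pads) lies 19 mm behind it (ctrl.tcp_to_grasp is the distance from the TCP to the grasp point, in mm); z points along the fingers, y is the line along which they close (so a half turn about z gives the same grasp; the last joint's range is limited). The gripper opens to 88 mm and grips with 3 to 60 N. Pads are 20 mm wide; open, the fingers measure 115 mm over their backs; the gripper's body (75 mm by 178 mm) begins 61 mm behind the grasp point.
Start: joints at [-1.294, 0.423, 1.63, -0, 1.089, -0.019], TCP at [182.209, -597.833, 186.475] pointing down, gripper open.
Joint ranges: [-3, 3], [-0.9, 2.11], [0.09, 2.58], [-1.31, 4.45], [0.11, 2.69], [-2.54, 2.54]. Speed limits (rad/s): [2.39, 2.39, 3.01, 3.14, 3.14, 3.14].

INTERFACE

Orientations are given as a rotation vector (axis times angle).
In Python, from workcell import get_obs, cams, ticket, boxes_of, ctrl gives the robot as it stands.
- The arm moves only by the shell command python3 -m creep 'ROWS' [OPENING]. ROWS is JSON, one flat list of numbers, 4 for each row, row after row: the shift along the world's x, y, z in m, then the turn about the world's z in rad. In form: [tx, ty, tz, spin, tx, ty, tz, spin, ...]. A call has 1 to 10 rows; each row is the pose to reach, as a shift and turn from the pose commanded when the call began; what a row does not reach only later rows make up. A row lasts 1/12 s, in which the tool goes at most 41.7 mm and 7.16 degrees, less where a joint would pass 70% of its speed; a pose out of reach is approached as far as the arm can. A call with a gripper value outside its range is refused whole. OPENING is the opening, from 0 (shut) to 1 (fully open), set as the call begins (- or left out, the last holds). The fingers move at their own pace and stop on an object; the grip force is fixed at half the most. Time passes only in rows, so rows that repeat a pose let the fingers close. It gives the time, the measured TCP pose, the force, the opening and the grip force at its end, in the units of the state.
- get_obs(): the state, without advancing time (a new reading comes with each control period).
- cams.get_image(name): name is "side" or "top"; returns (picture, depth): 480x640x3 uint8, red, green, blue; 480x640 float32, mm along the optical axis (not along the pixel's ray), 0 where there is no reading.
- cams.get_calibration(name): a dict with "mtx" (3x3 intrinsics, pixels), "R" (3x3) and "t" (3): a world point X has camera coordinates R X + t. Camera axes: x right, y down, z forward; pixel columns grow to the right and rows downward; lengths in mm; the calibration is good to about 2 mm. A picture is of the moment at which its call begins. get_calibration takes no time and is no camera call.
- ticket.close_job(): hands the job in; it is judged then, once.
Trained networks look in the newest picture that a camera, given by its name, has taken for a name from the list of things; names that differ only in an ending like _2 or _b are one class to them, and where a whole thing is asked for, a point or a joint stands for the part that bears it (a point fixed in the world has none). Each returns a list of dicts, best first, with "score" (0 to 1); they miss things now and then, are a little off and sometimes report something else, mostly with a low value. They report only what shows in the picture. A call takes as long as a camera call. They do not tell look-alikes from the thing itself.
- boxes_of(camera, target): "centre" ([column, row] in pixels, amid what is visible of it).
The state is a dict: "t": time; "qpos": joint angles; "qvel": joint speeds; "joint_torque": joint torques, N m; "ee_pos": TCP position; "orientation": TCP orientation; "ft_force": force on the tool from outside, world axes, zero at the start; "moment": the same for the moment, N m; "width": finger opening in mm; "grasp_force": force on a finger pad.
Only numpy, scipy, OpenCV 4.12 (cv2) and the standard library are available. Lean on these libraries where they do the work, as an engineer would, in place of code of your own. Each camera call takes 0.05 s, during which the arm holds its last target. There are 200 camera calls.

TASK

Lift the black spacer ring up and off its peg, lower it over the lens port of the grey scan head until it lies on the shoulder, and press it down gently to feel that it lies flat. Only then fetch the brass spacer ring from its peg, set it on top of the black one and press it flat the same way. Let go of everything at the end, drop or slam nothing, and leave the blue spacer hanging.

Things in the scene. Friction and masses are not known exactly. Their poses are not given: they have to be found in the camera images.
- black_spacer (a point): black spacer ring: outside diameter 56, hole 30, 12 thick, about 70 g. At the start it hangs on a peg of the rack through its hole, its lower face lying on the grey disc, so its axis (z) leans like the pegs. The point is its centre, half-way through its thickness. Turned any way about its axis and either face up, it fits.
- brass_spacer (a point): brass spacer ring: outside diameter 56, hole 30, 10 thick, about 150 g. At the start it hangs on a peg of the rack through its hole, its lower face lying on the grey disc, so its axis (z) leans like the pegs. The point is its centre, half-way through its thickness.
- blue_spacer (a point): blue spacer ring, same size as the black one (56 x 30 x 12). It hangs on a peg of the rack through its hole, its lower face lying on the grey disc, so its axis (z) leans like the pegs. The point is its centre, half-way through its thickness. It stays there.
- black_ring: the black spacer ring as a body; origin at the centre of its lower face, z along its axis
- brass_ring: the brass spacer ring as a body; origin at the centre of its lower face, z along its axis
- rack: fixed white rack, 300 wide (y), 120 high. Origin on the table under the middle of its face; its front (-x) looks roughly to the robot. The face leans back, 32 degrees from level, upper edge at +x. Three steel pegs, 98 apart along y, stand square to it: they point along (-0.53, 0, 0.848) in the rack's axes. Each ring may start on any peg.
- peg_tip (a point): tip of the rack's middle peg (axes as the rack's). Pegs are 10 thick and rise 20 above a grey disc, 44 diameter, which stands 8 proud of the face, so fingertips can reach up to 7 below a ring's lower face. A hanging ring's centre lies 10 down the slope from its peg's axis. Draw it off along the peg, 25 or more to be free.
- seat (a point): point on the axis of the scan head's upward lens port, at its shoulder, 82 above the table; z up. The shoulder is the top of a dark collar, 44 diameter, 20 high; on it stands an aluminium spigot, 26 diameter, 28 high, its top 7 tapered to 18. Seated, the black ring's centre is 6 above this point, the brass ring's 17; the spigot then stands 6 proud.
- head: the scan head: fixed grey box, 130 x 100 at the foot, top at 62, lens port upwards; origin under its centre on the table. The shoulder is rigid: a push of 5 to 15 N straight down, held half a second, is right, given by fingertips on the ring's top on both sides of the spigot, or by the fingers while they hold the ring.
Things that resemble listed ones, but are neither listed nor needed, are in the scene too. Leave any orange look-alike of the black_ring alone.

How it is judged (in metres and radians):
On the way, in this order (a step that is already met when the one before it is completed fails the run):
1. the black spacer is lifted clear of the rack while the brass one still hangs (distance of black_spacer from where it was at the start of the episode above 0.04 m and contact force between black_ring and rack below 0.01 N and distance of brass_spacer from where it was at the start of the episode below 0.015 m), for 0.1 s.
2. the black spacer lies flat on the shoulder and is pressed with 4 N or more for 0.2 s while the brass one still hangs (horizontal distance between black_spacer and seat below 0.004 m and angle between the z axis of black_spacer and the z axis of seat, either way round below 0.06 rad and z of black_spacer in the frame of seat between 0.004 and 0.008 m and contact force between black_ring and head above 4 N and distance of brass_spacer from where it was at the start of the episode below 0.015 m), for 0.2 s.
3. the brass spacer is lifted clear of the rack (distance of brass_spacer from where it was at the start of the episode above 0.04 m and contact force between brass_ring and rack below 0.01 N), for 0.1 s.
4. the brass spacer lies flat on the black one and is pressed with 4 N or more for 0.2 s (horizontal distance between each of black_spacer, brass_spacer and seat below 0.004 m and angle between the z axis of each of black_spacer, brass_spacer and the z axis of seat, either way round below 0.06 rad and z of black_spacer in the frame of seat between 0.004 and 0.008 m and z of brass_spacer in the frame of seat between 0.015 and 0.019 m and contact force between brass_ring and black_ring above 4 N), for 0.2 s.
At the end, for the whole second after the job is handed in: The black spacer lies flat on the scan head's shoulder and the brass spacer flat on the black one, both round the spigot (centres within 4 mm of its axis, heights within 2 mm, tilt under 0.06 rad), released and at rest; the blue spacer still hangs within 15 mm of where it was (horizontal distance between each of black_spacer, brass_spacer and seat below 0.004 m and angle between the z axis of each of black_spacer, brass_spacer and the z axis of seat, either way round below 0.06 rad and z of black_spacer in the frame of seat between 0.004 and 0.008 m and z of brass_spacer in the frame of seat between 0.015 and 0.019 m and linear speed of each of black_ring, brass_ring below 0.02 m/s and contact force between each of black_ring, brass_ring and the fingers below 0.01 N and distance of blue_spacer from where it was at the start of the episode below 0.015 m); the robot touches nothing.
It fails at once if a black or brass spacer falls to the table (height (world z) of any of black_spacer, brass_spacer below 0.04 m).
It fails at once if a spacer is slammed or pressed with more than 50 N (contact force between any of black_ring, brass_ring and head above 50 N or contact force between brass_ring and black_ring above 50 N).
It fails at once if a spacer is dropped onto the spigot or shoulder (comes down over it faster than 0.45 m/s) ((horizontal distance between black_spacer and seat below 0.02 m and z of black_spacer in the frame of seat below 0.045 m and linear speed of black_ring above 0.45 m/s) or (horizontal distance between brass_spacer and seat below 0.02 m and z of brass_spacer in the frame of seat below 0.045 m and linear speed of brass_ring above 0.45 m/s)).
It fails at once if the blue spacer is moved by more than 15 mm (distance of blue_spacer from where it was at the start of the episode above 0.015 m).
It also fails if it takes over 72 s, if anything falls off the work surface, if the arm or the gripper's body presses on something with over 40 N, if the wrist force passes 120 N, or if a joint passes its speed limit or range.

## Working session

There is one attempt and no reset: what is moved stays moved. The work goes in short steps, Python scripts to look and compute and a shell command to move; the robot and the scene stay as the last step left them, time stands still between calls to the robot, and variables do not carry over. Pictures are saved under pics/ and viewed, at most 10 in all, crops included, and the job is handed in when it is done.

```bash
ls; mkdir -p pics; cat > h.py <<'E'
import numpy as np, cv2
from workcell import get_obs, cams, ticket, boxes_of, ctrl
def grab(n):
    im,d=cams.get_image(n); np.savez('/tmp/'+n,im=im,d=d); return im,d
def cloud(n,d):
    c=cams.get_calibration(n);K=np.array(c["mtx"]);R=np.array(c["R"]);t=np.array(c["t"]).ravel()
    v,u=np.mgrid[:480,:640]
    P=np.stack([(u-K[0,2])/K[0,0]*d,(v-K[1,2])/K[1,1]*d,d],-1)
    return (P-t)@R
def save(name,im): cv2.imwrite('pics/'+name,im[:,:,::-1])
E
python3 - <<'E'
from h import *
o=get_obs();print({k:np.round(v,3) for k,v in o.items()})
for n in("top","side"):
    im,d=grab(n);save(n+'0.png',im);P=cloud(n,d)
    c=cams.get_calibration(n);print(n,'cam at',-np.array(c["R"]).T@np.array(c["t"]).ravel(), np.array(c["R"])[2])
    for T in("black_spacer","brass_spacer","blue_spacer","seat","peg_tip","head"):
        for b in boxes_of(n,T)[:4]:
            u,v=np.round(b["centre"]).astype(int);print(n,T,round(b["score"],2),(u,v),P[v,u].round())
E
```

```text
pics
{'t': np.float64(0.0), 'qpos': array([-1.294,  0.424,  1.631,  0.   ,  1.089, -0.019]), 'qvel': array([-0.001,  0.003,  0.   , -0.002, -0.003, -0.   ]), 'joint_torque': array([-2.0000e-03, -5.4464e+01, -2.7366e+01,  6.4000e-02,  2.3000e-02,
       -0.0000e+00]), 'ee_pos': array([ 182.054, -597.28 ,  185.723]), 'orientation': array([-3.106, -0.463,  0.   ]), 'ft_force': array([ 0.366, -0.114, -0.693]), 'moment': array([ 0.029, -0.013,  0.016]), 'grasp_force': np.float64(0.0), 'width': np.float64(88.4)}
top cam at [388.23940785   1.39740578 953.92317903] [ 0.18759056 -0.01014612 -0.98219491]
top black_spacer 0.7 (np.int64(337), np.int64(235)) [591. -44.  10.]
top black_spacer 0.69 (np.int64(255), np.int64(244)) [560.  91.  94.]
top black_spacer 0.63 (np.int64(270), np.int64(322)) [442.  74.   3.]
top brass_spacer 0.76 (np.int64(127), np.int64(235)) [576. 291. 104.]
top blue_spacer 0.69 (np.int64(187), np.int64(252)) [551. 201.  82.]
top seat 0.57 (np.int64(484), np.int64(249)) [ 548. -276.   84.]
top peg_tip 0.61 (np.int64(192), np.int64(238)) [568. 187. 110.]
top head 0.91 (np.in
[... 185 characters left out ...]
46 -0.76292731]
side black_spacer 0.88 (np.int64(327), np.int64(273)) [570. -26.   1.]
side black_spacer 0.66 (np.int64(303), np.int64(202)) [546. 115.  88.]
side black_spacer 0.6 (np.int64(267), np.int64(245)) [453.  75.   9.]
side brass_spacer 0.57 (np.int64(297), np.int64(151)) [564. 278. 103.]
side blue_spacer 0.67 (np.int64(298), np.int64(174)) [553. 211.  88.]
side seat 0.71 (np.int64(353), np.int64(382)) [ 545. -310.   68.]
side peg_tip 0.86 (np.int64(316), np.int64(198)) [571.  97. 112.]
side peg_tip 0.55 (np.int64(356), np.int64(384)) [ 404. -621.  804.]
side peg_tip 0.2 (np.int64(302), np.int64(202)) [544. 117.  87.]
side head 0.69 (np.int64(353), np.int64(382)) [ 545. -310.   68.]
```

View pics/top0.png

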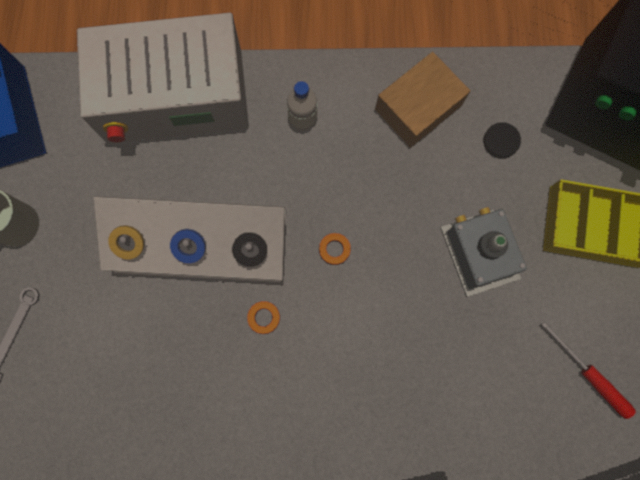

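View pics/side0.png

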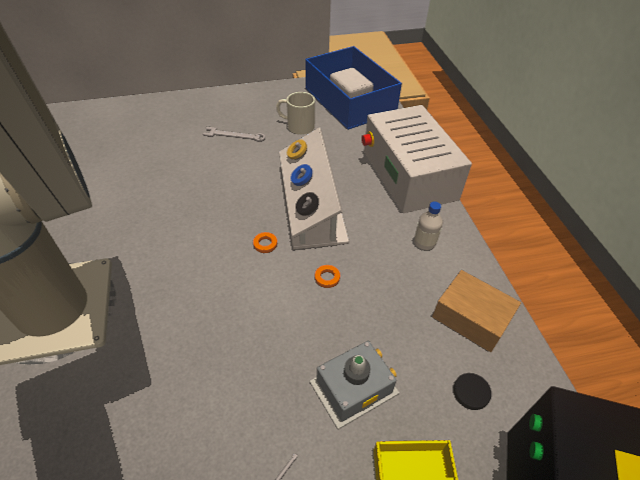

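Top view: the black ring on the rack is at (249,250), with blue at (188,246) and brass at (126,243). The seat spigot is at (494,243). Things that could pass for the black ring are the orange rings at (335,249) and (263,318), and the flat black disc at (502,140). I choose the hanging black one at (249,250). The side view agrees, with black at (307,204), blue at (302,175), brass at (297,149) and the spigot at (357,367).

```bash
cat > m.py <<'E'
from h import *
from scipy.optimize import least_squares
def circ(xy,r=None):
    f=lambda p:np.hypot(*(xy-p[:2]).T)-p[2]
    return least_squares(f,[*xy.mean(0),20],loss='soft_l1').x
def rack(n):
    z=np.load('/tmp/'+n+'.npz');im,d=z['im'],z['d'];P=cloud(n,d).reshape(-1,3);C=im.reshape(-1,3).astype(int)
    m=(d.ravel()>0)&(P[:,0]>480)&(P[:,0]<640)&(P[:,1]>20)&(P[:,1]<360)&(P[:,2]>25)&(P[:,2]<180);P=P[m];C=C[m]
    nn=np.array([-.53,0,.848]);c=np.array([560,190,70.])
    for tol in(15,8,4,2,2,2):
        w=(P-c)@nn;s=P[abs(w-(0 if tol<15 else np.median(w)))<tol]
        c=s.mean(0);nn=np.linalg.svd(s-c,full_matrices=False)[2][2];nn*=np.sign(nn[2])
    print(n,'normal',nn.round(3),'tilt',np.degrees(np.arccos(nn[2])).round(1),'yaw',np.degrees(np.arctan2(-nn[1],-nn[0])).round(2),'n',len(s))
    ey=np.cross([0,0,1],[-nn[0],-nn[1],0]);ey/=np.linalg.norm(ey);ex=np.cross(ey,nn)
    h=(P-c)@nn;sat=C.max(1)-C.min(1)
    cc={'black':(C.max(1)<70),'blue':(C[:,2]>C[:,0]+40),'brass':(C[:,0]>C[:,2]+40)}
    for k,mk in cc.items():
        hh=8+(10 if k=='brass' else 12);q=mk&(abs(h-hh)<3.5)
        if k=='black': q&=P[:,1]<150
        xy=np.c_[(P[q]-c)@ex,(P[q]-c)@ey];
        hull=cv2.minEnclosingCircle(xy.astype(np.float32)); r=circ(xy)
        hm=np.median(h[q]);ctr=c+ex*r[0]+ey*r[1]+nn*(hm-(5 if k=='brass' else 6))
        c2=c+ex*hull[0][0]+ey*hull[0][1]+nn*(hm-(5 if k=='brass' else 6))
        print(k,q.sum(),'h',hm.round(1),'fit',ctr.round(1),r[2].round(1),'hull',c2.round(1),round(hull[1],1))
def seat(n):
    z=np.load('/tmp/'+n+'.npz');d=z['d'];P=cloud(n,d).reshape(-1,3)
    g=(abs(P[:,0]-548)<60)&(abs(P[:,1]+285)<60)
    for a,b in((60,68),(77,86),(106,114)):
        q=P[g&(P[:,2]>a)&(P[:,2]<b)]
        if len(q)<5: continue
        o,r=cv2.minEnclosingCircle(q[:,:2].astype(np.float32));print(n,'z',np.median(q[:,2]).round(1),len(q),'mean',q.mean(0).round(1),'hull',np.round(o,1),round(r,1))
if __name__=='__main__':
    for n in('top','side'): rack(n);seat(n)
    im=np.load('/tmp/top.npz')['im'];save('crop.png',np.vstack([cv2.resize(im[190:300,80:300],(800,400)),cv2.resize(im[225:265,450:530],(400,200)).repeat(2,1)]))
E
python3 m.py
```

```text
top normal [-0.528  0.039  0.848] tilt 32.0 yaw -4.18 n 8844
black 654 h 19.9 fit [553.1  98.6  95.9] 22.1 hull [552.8  98.6  95.7] 28.1
blue 553 h 20.0 fit [560.1 196.7  96. ] 21.8 hull [560.  197.6  95.9] 27.6
brass 651 h 17.8 fit [567.9 293.8  95. ] 22.1 hull [567.2 294.1  94.6] 28.3
top z 62.2 2361 mean [ 553.2 -291.    62.3] hull [ 555.7 -291.2] 66.2
top z 81.8 322 mean [ 554.2 -289.7   81.8] hull [ 557.2 -294.1] 22.5
top z 109.5 150 mean [ 556.3 -293.2  109.5] hull [ 555.9 -293.4] 11.7
side normal [-0.528  0.039  0.849] tilt 31.9 yaw -4.18 n 2801
black 221 h 19.8 fit [552.1  98.6  96.3] 21.8 hull [551.6  99.4  95.9] 27.1
blue 195 h 19.8 fit [559.  196.7  96.2] 22.5 hull [558.5 197.9  95.8] 28.5
brass 184 h 17.8 fit [566.5 294.9  95.1] 22.7 hull [566.4 296.3  95. ] 29.1
side z 62.3 2206 mean [ 551.7 -295.8   62.4] hull [ 554.6 -290.7] 66.3
side z 82.1 288 mean [ 552.5 -298.2   82. ] hull [ 555.7 -291.9] 22.5
side z 110.1 134 mean [ 554.7 -293.5  109.7] hull [ 554.6 -292.9] 11.5
```

View pics/crop.png

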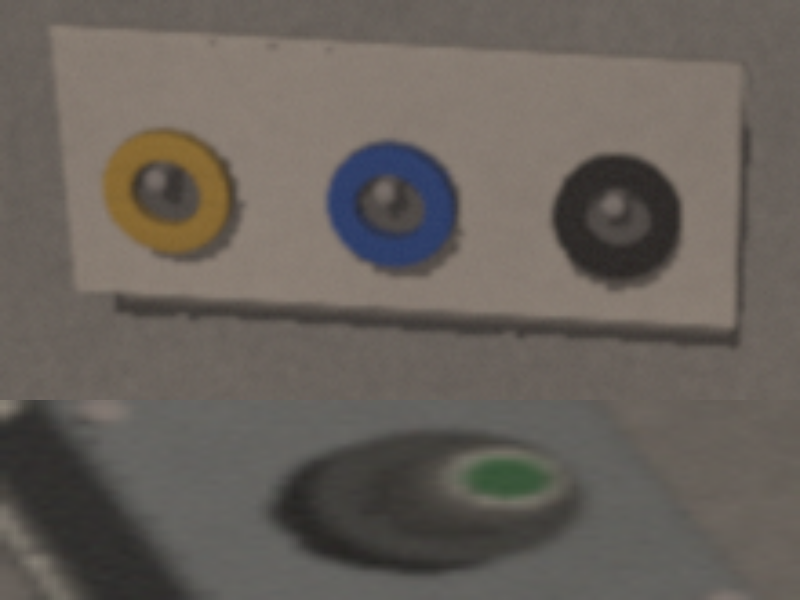

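The crop confirms that the black ring is on the right-hand peg. Both cameras agree on the fits: tilt 32°, outer radius 28 mm and heights as stated. Black is at about (552.6, 98.8, 96), brass at (567, 294.5, 95) and the seat at (555.5, -293, 82). The tool y axis has to turn by -0.37 rad to line up with the rack.

```bash
python3 -m creep '[0.018,0.035,0.003,-0.04,0.037,0.07,0.006,-0.08,0.055,0.105,0.01,-0.12,0.074,0.139,0.013,-0.16,0.092,0.174,0.013,-0.2,0.111,0.209,0.013,-0.24,0.129,0.244,0.013,-0.28,0.148,0.279,0.013,-0.32,0.166,0.314,0.013,-0.36,0.185,0.348,0.013,-0.37]' 1
```

```text
t: 1.53
ee_pos: [367.7, -248.1, 199.8]
orientation: [3.139, -0.12, 0.001]
ft_force: [1.3, -0.1, 0.3]
width: 87.5
grasp_force: 0.0
```

```bash
python3 -m creep '[0.018,0.035,0,0,0.037,0.07,0,0,0.055,0.105,0,0,0.074,0.139,0,0,0.092,0.174,0,0,0.111,0.209,0,0,0.129,0.244,0,0,0.148,0.279,0,0,0.166,0.314,0,0,0.185,0.348,0,0]' && python3 -m creep '[0,0,-0.02,0,0,0,-0.04,0,0,0,-0.06,0,0,0,-0.06,0]' && python3 -c "
from h import *
o=get_obs();print(o['ee_pos'],o['orientation'],o['qpos'],o['ft_force'])
im,d=grab('side');save('s1.png',cv2.resize(im[120:270,200:400],(800,600)))"
```

```text
t: 2.37
ee_pos: [552.7, 100.3, 199.6]
orientation: [-3.139, 0.116, -0.0]
ft_force: [-0.3, -0.3, -0.3]
width: 87.6
grasp_force: 0.0
t: 2.7
ee_pos: [549.6, 98.2, 136.0]
orientation: [3.138, -0.115, -0.01]
ft_force: [-0.4, 0.1, 0.5]
width: 87.7
grasp_force: 0.0
[549.55738039  98.17661873 136.01289858] [ 3.1382542  -0.11522427 -0.00961701] [ 1.55474488e-01  3.94278266e-01  1.81274012e+00 -2.11727078e-05
  9.40817201e-01  1.79968245e+00] [-0.4437023   0.05744606  0.51622824]
```

View pics/s1.png

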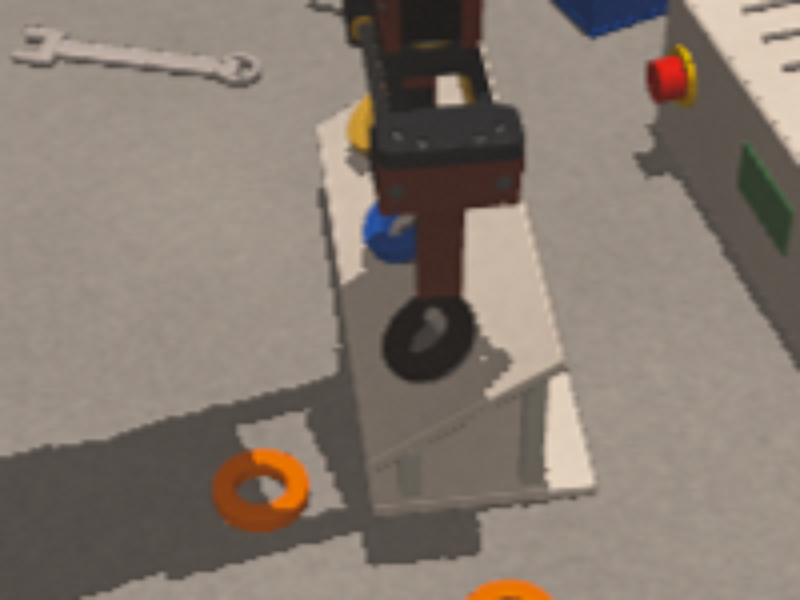

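The open fingers stand above the black ring, at (430,340) in the crop, and the way down is clear.

```bash
python3 -m creep '[0,0,-0.012,0,0,0,-0.024,0,0,0,-0.034,0,0,0,-0.042,0,0,0,-0.048,0,0,0,-0.048,0,0,0,-0.048,0,0,0,-0.048,0]'
```

```text
t: 3.42
ee_pos: [552.5, 98.2, 91.7]
orientation: [-3.139, 0.117, -0.001]
ft_force: [0.4, 0.5, -0.2]
width: 87.6
grasp_force: 0.0
```

```bash
python3 -m creep '[0,0,-0.001,0,0,0,-0.001,0,0,0,-0.001,0,0,0,-0.001,0,0,0,-0.001,0,0,0,-0.001,0,0,0,-0.001,0,0,0,-0.001,0,0,0,-0.001,0,0,0,-0.001,0]' 0
```

```text
t: 4.25
ee_pos: [552.2, 98.2, 90.5]
orientation: [-3.139, 0.117, 0.0]
ft_force: [0.3, -0.1, -0.2]
width: 24.4
grasp_force: 0.0
```

```bash
python3 -c "
from h import *
im,d=grab('side');save('s2.png',cv2.resize(im[120:270,200:400],(800,600)))
o=get_obs();print(o['width'],o['grasp_force'],o['ft_force'])"
```

```text
20.721680245465755 0.0 [ 0.08990617  0.07345233 -0.37485727]
```

View pics/s2.png

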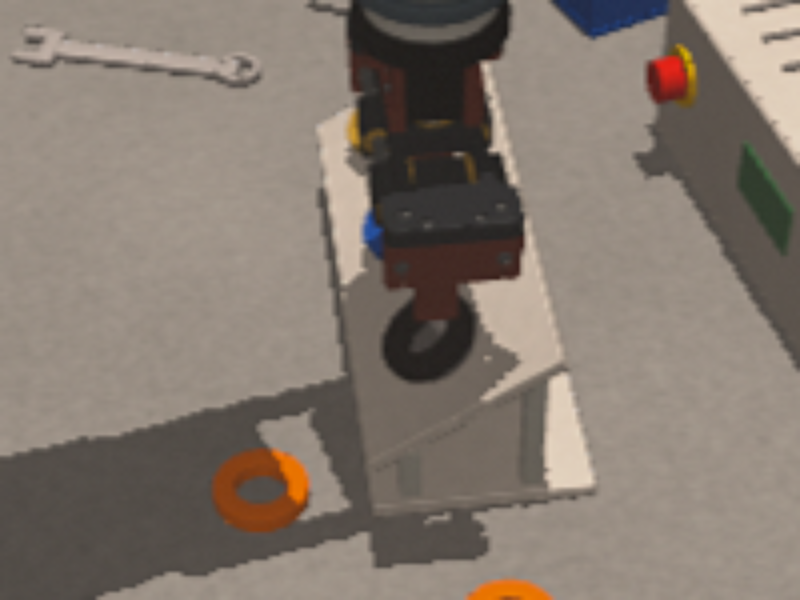

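```bash
python3 - <<'E'
from h import *
im,d=[np.load('/tmp/side.npz')[k] for k in('im','d')]
c=cams.get_calibration('side');K,R,t=[np.array(c[k]) for k in('mtx','R','t')]
for X in([552.2,98.2,90.5],[552.6,98.8,96],[552.2,98.2,110],[552.2,98.2,150]):
    p=K@(R@np.array(X)+t.ravel());uv=p[:2]/p[2];print(X,uv,(uv-[200,120])*4)
P=cloud('side',d)
for cu,cv in((437,312),(437,300),(437,285),(430,345),(455,240)):
    u,v=200+cu//4,120+cv//4;print((cu,cv),P[v,u].round(1),im[v,u])
E
```

```text
[552.2, 98.2, 90.5] [307.33366445 206.02817983] [429.33465779 344.11271932]
[552.6, 98.8, 96] [307.44825309 204.01424857] [429.79301234 336.05699428]
[552.2, 98.2, 110] [307.30714303 199.57303018] [429.22857211 318.29212073]
[552.2, 98.2, 150] [307.25020331 185.71425372] [429.00081323 262.8570149 ]
(437, 312) [552.1  79.8 131.6] [66 40 35]
(437, 300) [552.   79.3 140.7] [65 42 35]
(437, 285) [551.7  77.9 153.2] [65 41 35]
(430, 345) [548.9  85.8 103. ] [60 55 52]
(455, 240) [545.2  12.  240.4] [43 39 37]
```

```bash
python3 - <<'E'
from h import *
im,d=[np.load('/tmp/side.npz')[k] for k in('im','d')]
P=cloud('side',d)
for u in(306,309,312):
  for v in range(184,216): print(u,v,P[v,u].round(),im[v,u])
E
```

```text
306 184 [534.  21. 225.] [66 40 35]
306 185 [534.  20. 223.] [66 41 35]
306 186 [534.  22. 219.] [66 41 36]
306 187 [533.  19. 219.] [66 42 36]
306 188 [534.  21. 215.] [65 40 35]
306 189 [534.  20. 213.] [65 39 33]
306 190 [534.  21. 210.] [67 43 36]
306 191 [533.  20. 209.] [65 41 36]
306 192 [545.  77. 152.] [65 41 36]
306 193 [546.  79. 147.] [65 41 36]
306 194 [546.  80. 144.] [64 40 35]
306 195 [545.  79. 143.] [66 41 35]
306 196 [546.  81. 137.] [64 39 33]
306 197 [545.  79. 137.] [66 42 37]
306 198 [545.  78. 134.] [66 41 36]
306 199 [545.  77. 133.] [68 41 36]
306 200 [550. 101. 106.] [52 43 40]
306 201 [553. 115.  90.] [58 53 51]
306 202 [552. 113.  89.] [67 62 58]
306 203 [551. 108.  90.] [68 63 59]
306 204 [551. 106.  89.] [67 63 59]
306 205 [550. 102.  90.] [69 63 60]
306 206 [550. 102.  88.] [69 63 61]
306 207 [546.  84. 103.] [48 43 41]
306 208 [546.  82. 102.] [39 35 32]
306 209 [545.  78. 102.] [39 36 32]
306 210 [545.  77. 100.] [38 35 33]
306 211 [544.  75. 100.] [40 37 35]
306 212 [544.  74.  97.] [41 36 36]
306 213 [545.  76.  92.] [38 34 32]
306 214 [545.  77.  
[... 1664 characters left out ...]
[65 41 35]
312 197 [558.  78. 135.] [68 43 38]
312 198 [558.  76. 134.] [68 42 36]
312 199 [558.  79. 128.] [58 41 36]
312 200 [562.  95. 110.] [43 38 35]
312 201 [561.  92. 110.] [40 36 34]
312 202 [561.  89. 109.] [38 33 32]
312 203 [559.  83. 113.] [36 33 32]
312 204 [560.  86. 107.] [38 34 32]
312 205 [559.  81. 109.] [38 34 32]
312 206 [559.  79. 108.] [38 35 33]
312 207 [558.  78. 105.] [39 35 33]
312 208 [558.  76. 104.] [38 35 32]
312 209 [558.  75. 103.] [36 32 30]
312 210 [558.  76.  99.] [40 36 34]
312 211 [558.  77.  95.] [35 32 30]
312 212 [558.  79.  90.] [56 52 49]
312 213 [559.  80.  85.] [77 71 66]
312 214 [558.  77.  85.] [108  98  90]
312 215 [557.  73.  86.] [115 106  95]
```

```bash
python3 -m creep '[0,0,0,0,0,0,0,0,0,0,0,0,0,0,0,0,0,0,0,0,0,0,0,0,0,0,0,0,0,0,0,0,0,0,0,0,0,0,0,0]' 1; cat > tip.py <<'E'
from h import *
# fingertip of the finger nearest the side camera: brown pixels
im,d=grab('side');P=cloud('side',d);o=get_obs();e=np.array(o['ee_pos'])
C=im.astype(int);m=(C[...,0]-C[...,1]>18)&(C[...,0]<110)&(abs(P[...,0]-e[0])<14)&(P[...,1]<e[1])&(P[...,1]>e[1]-65)&(d>0)
q=P[m];print('ee',e.round(1),'w',round(o['width'],1),'f',np.round(o['ft_force'],1),'grip',round(float(o['grasp_force']),1),'finger zmin',np.percentile(q[:,2],[0,2,5]).round(1),'x',np.percentile(q[:,0],[2,98]).round(1),'y',np.percentile(q[:,1],[5,50,95]).round(1),len(q))
E
python3 tip.py; python3 -c "
from h import *
print(ctrl.tcp_to_grasp,[a for a in dir(ctrl) if a[0]!='_'])
im,d=grab('top')
import m; m.rack('top')"
```

```text
t: 5.13
ee_pos: [552.2, 98.1, 90.5]
orientation: [3.139, -0.117, -0.0]
ft_force: [-0.3, 0.4, 0.4]
width: 84.1
grasp_force: 0.0
ee [552.2  98.2  90.5] w 86.3 f [-0.6  1.2 -0.5] grip 0.0 finger zmin [129.3 130.4 132.1] x [539.2 566. ] y [44.7 48.3 79.2] 204
18.700000000000003 ['Unreachable', 'tcp_to_grasp']
top normal [-0.527  0.036  0.849] tilt 31.9 yaw -3.86 n 1152m.py:5: RuntimeWarning: Mean of empty slice.
  return least_squares(f,[*xy.mean(0),20],loss='soft_l1').x
  ret = um.true_divide(
Traceback (most recent call last):
  File "m.py", line 21, in rack
    hull=cv2.minEnclosingCircle(xy.astype(np.float32)); r=circ(xy)
                                                          ~~~~^^^^
  File "m.py", line 5, in circ
    return least_squares(f,[*xy.mean(0),20],loss='soft_l1').x
           ~~~~~~~~~~~~~^^^^^^^^^^^^^^^^^^^^^^^^^^^^^^^^^^^
ValueError: Initial guess is outside of provided bounds
```

The depth image shows the fingertips at z ≈ 129 while the reading says 90.5. The gripper body sits high by the same amount, so the closing passed above the ring. I trust the cameras and go down in stages.

```bash
python3 -m creep '[0,0,-0.01,0,0,0,-0.02,0,0,0,-0.025,0,0,0,-0.028,0,0,0,-0.028,0,0,0,-0.028,0,0,0,-0.028,0]'; python3 tip.py; python3 -c "
from h import *
im=np.load('/tmp/side.npz')['im'];save('s3.png',cv2.resize(im[150:250,250:370],(720,600)))"
```

```text
t: 5.82
ee_pos: [552.4, 98.2, 62.6]
orientation: [-3.139, 0.117, -0.0]
ft_force: [-0.7, 0.2, 0.3]
width: 87.9
grasp_force: 0.0
ee [552.5  98.2  62.7] w 88.2 f [ 0.7 -0.1  1.2] grip 0.0 finger zmin [ 88.6 101.5 102.8] x [538.8 566.2] y [42.3 46.8 80.6] 202
```

View pics/s3.png

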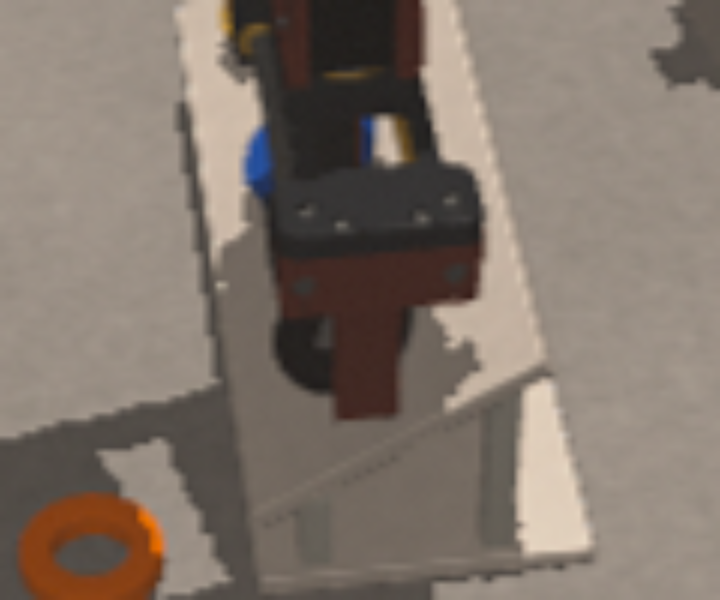

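The finger stands in front of the ring, with its tip at about (367,415) in the crop and z ≈ 101, and it needs 9-10 mm more.

```bash
python3 -m creep '[0,0,-0.004,0,0,0,-0.008,0,0,0,-0.0095,0,0,0,-0.0095,0,0,0,-0.0095,0]'; python3 tip.py; python3 -m creep '[0,0,0,0,0,0,0,0,0,0,0,0,0,0,0,0,0,0,0,0,0,0,0,0,0,0,0,0,0,0,0,0]' 0; python3 tip.py
```

```text
t: 6.28
ee_pos: [552.1, 98.1, 52.8]
orientation: [3.139, -0.117, -0.001]
ft_force: [0.3, 0.0, 0.4]
width: 88.1
grasp_force: 0.0
ee [552.2  98.2  52.9] w 87.8 f [-0.5  0.1  0.8] grip 0.0 finger zmin [87.1 91.2 93.9] x [538.6 565. ] y [42.8 46.5 64.4] 187
t: 7.0
ee_pos: [552.2, 98.2, 53.0]
orientation: [-3.139, 0.117, -0.0]
ft_force: [0.1, 0.1, 0.8]
width: 55.9
grasp_force: 30.0
ee [552.2  98.2  53. ] w 55.9 f [-1.   0.1  1.2] grip 30.0 finger zmin [90.1 93.2 93.6] x [539.6 565.4] y [60.3 63.1 76.4] 135
```

The grip is at 55.9 mm and 30 N. I draw it off along the peg.

```bash
python3 -m creep '[-0.004,0.0003,0.007,0,-0.009,0.0006,0.014,0,-0.013,0.001,0.021,0,-0.018,0.0013,0.028,0,-0.022,0.0016,0.035,0,-0.026,0.002,0.042,0,-0.03,0.002,0.06,0,-0.03,0.002,0.085,0,-0.03,0.002,0.085,0,-0.03,0.002,0.085,0]'; python3 - <<'E'
from h import *
im,d=grab('side');save('s4.png',cv2.resize(im[100:250,230:390],(640,600)))
o=get_obs();print(o['width'],o['ee_pos'],o['ft_force'])
E
```

```text
t: 7.88
ee_pos: [523.0, 100.4, 139.6]
orientation: [-3.139, 0.116, -0.005]
ft_force: [-0.7, 0.2, 0.0]
width: 55.6
grasp_force: 30.0
56.197573395422985 [522.15923012 100.23628332 138.41983279] [ 0.37871838 -0.3118641  -0.61742911]
```

View pics/s4.png

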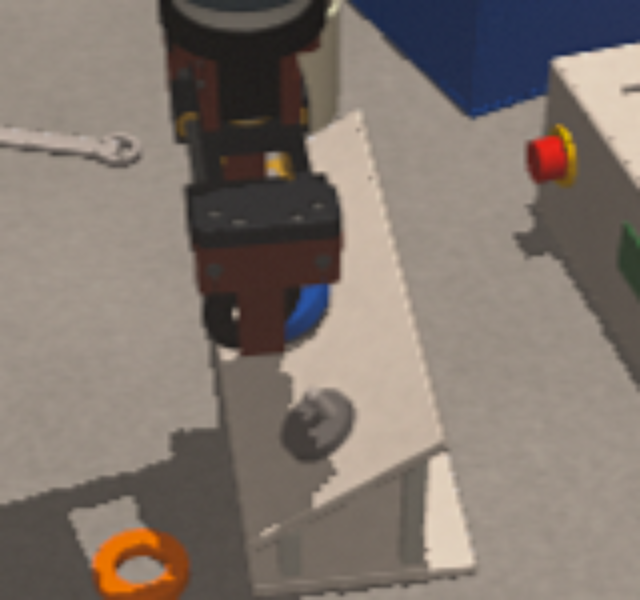

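The ring is off the peg and held. I transit to 20 mm on the rack +x side of the spigot, so that the low edge of the ring can be pushed level on the spigot's flat top.

```bash
python3 -m creep '[0.004,-0.03,0.01,0,0.008,-0.06,0.02,0,0.012,-0.09,0.02,0,0.016,-0.12,0.02,0,0.02,-0.15,0.02,0,0.024,-0.18,0.02,0,0.028,-0.21,0.02,0,0.032,-0.24,0.02,0,0.036,-0.27,0.02,0,0.04,-0.3,0.02,0]' && python3 -m creep '[0.004,-0.025,0,0,0.008,-0.05,0,0,0.01,-0.075,0,0,0.013,-0.095,0,0,0.013,-0.095,0,0,0.013,-0.095,-0.02,0,0.013,-0.095,-0.035,0,0.013,-0.095,-0.04,0,0.013,-0.095,-0.04,0,0.013,-0.095,-0.04,0]'; cat > ring.py <<'E'
from h import *
def look(ax,ay,az,n='top'):
    im,d=grab(n);P=cloud(n,d);m=(abs(P[...,0]-ax)<50)&(abs(P[...,1]-ay)<50)&(P[...,2]>az-35)&(P[...,2]<az+35)&(d>0)
    return im,P,m
if __name__=='__main__':
    o=get_obs();e=np.array(o['ee_pos']);print(e.round(1),'w',o['width'],'f',np.round(o['ft_force'],1))
    for n in('top','side'):
        im,P,m=look(e[0],e[1],e[2]+43,n);C=im.astype(int)
        for nm,k in(('dark',m&(C.max(-1)<60)&(C[...,0]-C[...,1]<8)),('any',m)):
            q=P[k]
            if len(q)>20: print(n,nm,len(q),'x',np.percentile(q[:,0],[1,50,99]).round(),'y',np.percentile(q[:,1],[1,50,99]).round(),'z',np.percentile(q[:,2],[1,50,99]).round())
E
python3 ring.py; python3 -c "
from h import *
a=np.load('/tmp/top.npz')['im'];b=np.load('/tmp/side.npz')['im']
save('t5.png',np.hstack([cv2.resize(a[200:300,440:540],(400,400)),cv2.resize(b[290:430,290:430],(400,400))]))"
```

```text
t: 8.77
ee_pos: [561.2, -201.0, 156.4]
orientation: [-3.139, 0.117, 0.004]
ft_force: [0.0, 0.5, -0.7]
width: 55.8
grasp_force: 30.0
t: 9.6
ee_pos: [575.0, -294.1, 117.6]
orientation: [-3.139, 0.116, 0.002]
ft_force: [-0.1, 0.4, -0.5]
width: 55.4
grasp_force: 30.0
[ 575.  -294.1  117.6] w 55.398982124294164 f [-0.1  0.4 -0.5]
top dark 339 x [550. 560. 578.] y [-318. -297. -258.] z [149. 157. 170.]
top any 359 x [550. 560. 578.] y [-318. -297. -258.] z [149. 157. 171.]
side dark 192 x [549. 557. 578.] y [-316. -295. -264.] z [151. 157. 189.]
side any 222 x [549. 557. 584.] y [-316. -292. -257.] z [151. 157. 188.]
```

View pics/t5.png

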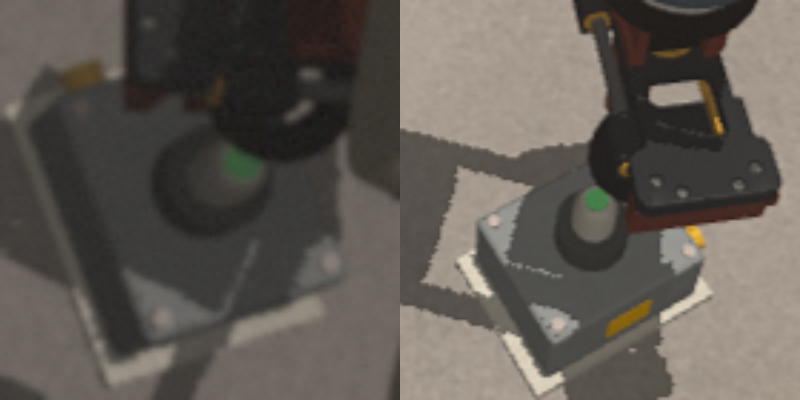

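The ring is still at 32°, with its low edge at x≈549 and z≈150 over the green spigot top ((240,160) in the left crop, (597,200) in the right). I lower it slowly onto the spigot top.

```bash
python3 -m creep '[0,0,-0.01,0,0,0,-0.02,0,0,0,-0.026,0,0,0,-0.028,0,0,0,-0.03,0,0,0,-0.03,0]'; python3 -m creep '[0,0,-0.001,0,0,0,-0.002,0,0,0,-0.003,0,0,0,-0.004,0,0,0,-0.004,0]';python3 -m creep '[0,0,-0.001,0,0,0,-0.002,0,0,0,-0.003,0,0,0,-0.003,0]'
```

```text
t: 10.2
ee_pos: [575.0, -294.7, 87.4]
orientation: [-3.139, 0.117, 0.001]
ft_force: [0.1, -0.1, -1.1]
width: 55.5
grasp_force: 30.0
t: 10.62
ee_pos: [576.7, -295.2, 85.3]
orientation: [3.139, -0.117, 0.005]
ft_force: [1.6, 1.9, 6.5]
width: 55.8
grasp_force: 30.0
t: 10.95
ee_pos: [577.9, -295.5, 83.0]
orientation: [3.138, -0.117, 0.009]
ft_force: [3.9, 0.8, 7.6]
width: 56.0
grasp_force: 30.0
```

```bash
python3 -m creep '[0,0,-0.001,0,0,0,-0.002,0,0,0,-0.003,0,0,0,-0.004,0,0,0,-0.004,0]';python3 -m creep '[0,0,-0.001,0,0,0,-0.002,0,0,0,-0.003,0,0,0,-0.004,0,0,0,-0.004,0]'; python3 ring.py
```

```text
t: 11.37
ee_pos: [578.5, -296.0, 79.3]
orientation: [3.137, -0.116, 0.011]
ft_force: [5.0, -0.3, 7.8]
width: 56.0
grasp_force: 30.0
t: 11.78
ee_pos: [577.8, -296.0, 74.9]
orientation: [3.137, -0.116, 0.009]
ft_force: [3.6, -0.5, 5.3]
width: 55.5
grasp_force: 30.0
[ 577.8 -296.    74.9] w 55.52738362129221 f [ 3.6 -0.5  5.3]
top dark 349 x [536. 557. 579.] y [-314. -292. -266.] z [ 83. 121. 127.]
top any 441 x [537. 555. 578.] y [-314. -291. -259.] z [ 83. 117. 126.]
side dark 208 x [535. 556. 593.] y [-316. -295. -265.] z [ 83. 122. 148.]
side any 369 x [536. 553. 593.] y [-316. -297. -265.] z [ 83. 111. 139.]
```

```bash
python3 -m creep '[0,0,-0.001,0,0,0,-0.002,0,0,0,-0.002,0]'; cat > pl.py <<'E'
from h import *
# plane of the held ring's top face; args: dz of centre over ee, half thickness
import sys
dz=float(sys.argv[1]) if len(sys.argv)>1 else 43; ht=float(sys.argv[2]) if len(sys.argv)>2 else 6; col=sys.argv[3] if len(sys.argv)>3 else 'black'
o=get_obs();e=np.array(o['ee_pos']);print(e.round(1),'w',round(o['width'],1),'f',np.round(o['ft_force'],1));ctr=e+[0,0,dz]
for n in('top','side'):
    im,d=grab(n);P=cloud(n,d);C=im.astype(int)
    mk=(C.max(-1)<60)&(C[...,0]-C[...,1]<8) if col=='black' else (C[...,0]>C[...,2]+35)&(C[...,1]>C[...,2]+20)
    r=np.hypot(P[...,0]-ctr[0],P[...,1]-ctr[1]);m=mk&(d>0)&(r<32)&(r>8)&(abs(P[...,2]-ctr[2])<24)&(P[...,2]>ctr[2]-2-.7*abs(P[...,0]-ctr[0]))
    q=P[m]
    if len(q)<15: print(n,'few',len(q));continue
    c=np.median(q,0);best=None
    rng=np.random.default_rng(0)
    for _ in range(400):
        a=q[rng.choice(len(q),3,False)];nn=np.cross(a[1]-a[0],a[2]-a[0]);L=np.linalg.norm(nn)
        if L<50: continue
        nn/=L;nn*=np.sign(nn[2])
        if nn[2]<.7: continue
        k=abs((q-a[0])@nn)<1.5
        if best is None or k.sum()>best.sum(): best=k
    s=q[best];c=s.mean(0);nn=np.linalg.svd(s-c,full_matrices=False)[2][2];nn*=np.sign(nn[2])
    hull,rad=cv2.minEnclosingCircle(s[:,:2].astype(np.float32))
    print(n,len(q),len(s),'normal',nn.round(3),'tilt',np.degrees(np.arccos(nn[2])).round(1),'c',c.round(1),'x',s[:,0].min().round(1),s[:,0].max().round(1),'y',s[:,1].min().round(1),s[:,1].max().round(1),'hull',np.round(hull,1),round(rad,1))
E
python3 pl.py
```

```text
t: 12.13
ee_pos: [577.7, -296.0, 72.8]
orientation: [3.137, -0.116, 0.008]
ft_force: [3.3, -1.9, 5.7]
width: 55.4
grasp_force: 30.0
[ 577.7 -296.    72.8] w 55.4 f [ 3.3 -1.9  5.7]
top 253 130 normal [-0.073  0.024  0.997] tilt 4.4 c [ 559.6 -295.8  121.7] x 551.3 579.4 y -315.5 -273.5 hull [ 570.  -294.6] 22.2
side 147 98 normal [-0.046 -0.01   0.999] tilt 2.7 c [ 560.9 -289.6  122.2] x 549.7 596.3 y -317.5 -266.7 hull [ 574.6 -293.6] 27.0
```

```bash
python3 -m creep '[0,0,-0.001,0,0,0,-0.0015,0,0,0,-0.0015,0,0,0,0.005,0,0,0,0.01,0,0,0,0.015,0,0,0,0.015,0,0,0,0.015,0,0,0,0.015,0,0,0,0.015,0]';  python3 pl.py
```

```text
t: 13.07
ee_pos: [574.9, -294.7, 85.6]
orientation: [-3.139, 0.117, 0.001]
ft_force: [-0.2, -0.5, -0.5]
width: 55.9
grasp_force: 30.0
[ 574.9 -294.7   85.6] w 55.9 f [-0.2 -0.5 -0.5]
top 244 138 normal [-0.121  0.011  0.993] tilt 7.0 c [ 556.9 -294.8  134.8] x 548.8 577.7 y -314.9 -273.0 hull [ 567.1 -294.1] 22.6
side 154 99 normal [-0.043 -0.037  0.998] tilt 3.3 c [ 557.3 -290.3  134.7] x 546.7 592.7 y -315.9 -264.4 hull [ 572.2 -291.8] 27.5
```

The ring is close to level at about 4°. I shift it over the spigot and lower gently, watching the force.

```bash
python3 -m creep '[-0.008,0,0,0,-0.016,0,0,0,-0.0202,0,0,0,-0.0202,0,0,0,-0.0202,0,0,0,-0.0202,0,0,0]'; python3 pl.py; python3 -m creep '[0,0,-0.004,0,0,0,-0.008,0,0,0,-0.011,0,0,0,-0.013,0,0,0,-0.015,0,0,0,-0.016,0,0,0,-0.016,0]'
```

```text
t: 13.67
ee_pos: [555.1, -295.0, 86.2]
orientation: [3.139, -0.117, 0.001]
ft_force: [0.4, -0.1, -0.4]
width: 56.4
grasp_force: 30.0
[ 555.1 -295.    86.2] w 56.4 f [ 0.4 -0.1 -0.4]
top 220 137 normal [-0.062  0.004  0.998] tilt 3.6 c [ 536.7 -297.2  134.9] x 528.8 554.8 y -317.0 -271.9 hull [ 547.2 -294.4] 23.7
side 117 76 normal [-0.092  0.013  0.996] tilt 5.3 c [ 542.1 -285.8  135.8] x 527.4 572.6 y -313.2 -265.3 hull [ 550.9 -289.3] 28.1
t: 14.35
ee_pos: [554.8, -294.8, 69.6]
orientation: [-3.139, 0.117, 0.001]
ft_force: [-0.3, -0.5, 0.6]
width: 55.8
grasp_force: 30.0
```

```bash
python3 -m creep '[0,0,-0.002,0,0,0,-0.004,0,0,0,-0.006,0,0,0,-0.008,0,0,0,-0.008,0]'; python3 -m creep '[0,0,-0.002,0,0,0,-0.004,0,0,0,-0.006,0,0,0,-0.008,0,0,0,-0.009,0,0,0,-0.009,0]'
```

```text
t: 14.77
ee_pos: [554.8, -294.7, 61.5]
orientation: [-3.139, 0.116, 0.001]
ft_force: [-0.4, -0.7, -1.4]
width: 56.0
grasp_force: 30.0
t: 15.27
ee_pos: [554.8, -294.8, 52.6]
orientation: [-3.139, 0.117, 0.001]
ft_force: [-0.4, 0.2, -1.3]
width: 55.7
grasp_force: 30.0
```

```bash
python3 -m creep '[0,0,-0.002,0,0,0,-0.004,0,0,0,-0.006,0,0,0,-0.006,0]'; python3 -m creep '[0,0,-0.001,0,0,0,-0.002,0,0,0,-0.003,0,0,0,-0.004,0,0,0,-0.004,0]'
```

```text
t: 15.6
ee_pos: [554.7, -294.7, 46.5]
orientation: [-3.139, 0.116, 0.001]
ft_force: [1.1, 0.4, -0.1]
width: 56.0
grasp_force: 30.0
t: 16.02
ee_pos: [555.5, -294.9, 43.8]
orientation: [3.139, -0.116, 0.001]
ft_force: [-1.4, 1.1, 5.8]
width: 55.7
grasp_force: 30.0
```

```bash
python3 -m creep '[0,0,-0.001,0,0,0,-0.002,0,0,0,-0.002,0,0,0,-0.002,0,0,0,-0.002,0,0,0,-0.002,0,0,0,-0.002,0]'; python3 pl.py 44
```

```text
t: 16.6
ee_pos: [555.7, -295.0, 43.5]
orientation: [3.139, -0.116, 0.002]
ft_force: [-4.8, 4.4, 19.7]
width: 56.0
grasp_force: 30.0
[ 555.7 -295.    43.5] w 56.0 f [-4.8  4.4 19.7]
top 185 121 normal [0.139 0.052 0.989] tilt 8.6 c [ 536.6 -296.2   93.9] x 529.3 553.8 y -315.4 -274.3 hull [ 546.1 -294.8] 21.9
side 109 69 normal [-0.015 -0.027  1.   ] tilt 1.8 c [ 546.3 -283.    94.3] x 527.4 576.9 y -305.9 -268.1 hull [ 553.8 -291.6] 27.1
```

```bash
python3 -m creep '[0,0,0.001,0,0,0,0.002,0,0,0,0.002,0]'; python3 -m creep '[0,0,0,0,0,0,0,0,0,0,0,0,0,0,0,0,0,0,0,0,0,0,0,0]' 1; python3 -m creep '[0,0,0.008,0,0,0,0.016,0,0,0,0.021,0,0,0,0.021,0]'; cat > stack.py <<'E'
from h import *
for n in('top','side'):
    im,d=grab(n);P=cloud(n,d);r=np.hypot(P[...,0]-555.3,P[...,1]+293)
    for a,b in((89,99),(99,108),(108,114)):
        m=(r<38)&(P[...,2]>a)&(P[...,2]<b)&(d>0);q=P[m]
        if len(q)<20: continue
        c=q.mean(0);nn=np.linalg.svd(q-c,full_matrices=False)[2][2];nn*=np.sign(nn[2]);h,R=cv2.minEnclosingCircle(q[:,:2].astype(np.float32))
        print(n,(a,b),len(q),'tilt',np.degrees(np.arccos(nn[2])).round(1),'z',np.median(q[:,2]).round(1),'hull',np.round(h,1),round(R,1),'x',q[:,0].min().round(1),q[:,0].max().round(1),'y',q[:,1].min().round(1),q[:,1].max().round(1))
E
python3 stack.py
```

```text
t: 16.95
ee_pos: [555.5, -295.0, 43.7]
orientation: [3.139, -0.117, 0.002]
ft_force: [0.5, 0.5, 5.0]
width: 55.6
grasp_force: 30.0
t: 17.45
ee_pos: [554.9, -294.8, 42.7]
orientation: [-3.139, 0.117, 0.001]
ft_force: [1.2, -0.3, -0.6]
width: 87.3
grasp_force: 0.0
t: 17.78
ee_pos: [556.1, -295.5, 65.9]
orientation: [3.138, -0.117, 0.004]
ft_force: [0.0, -0.1, -0.7]
width: 87.9
grasp_force: 0.0
top (89, 99) 288 tilt 0.6 z 93.7 hull [ 556.1 -295.4] 27.6 x 528.8 583.1 y -321.7 -270.5
top (99, 108) 30 tilt 16.5 z 105.1 hull [ 553.  -293.8] 11.3 x 544.3 559.5 y -304.2 -283.4
side (89, 99) 184 tilt 2.2 z 94.2 hull [ 554.2 -292.7] 27.9 x 527.3 580.5 y -311.3 -267.1
```

The black ring is flat: top at z≈94, tilt about 1° and centred. Next I press it with the fingertips either side of the spigot.

```bash
python3 -m creep '[0,0,0,0,0,0,0,0,0,0,0,0,0,0,0,0,0,0,0,0,0,0,0,0,0,0,0,0,0,0,0,0]' 0.43; python3 -m creep '[0,0,-0.004,0,0,0,-0.007,0,0,0,-0.008,0,0,0,-0.008,0]';python3 -m creep '[0,0,-0.0007,0,0,0,-0.0013,0,0,0,-0.002,0,0,0,-0.002,0]'
```

```text
t: 18.55
ee_pos: [555.0, -294.8, 63.9]
orientation: [-3.139, 0.117, 0.0]
ft_force: [-0.2, -0.0, 0.1]
width: 39.4
grasp_force: 0.0
t: 18.88
ee_pos: [555.3, -295.0, 58.1]
orientation: [3.139, -0.117, 0.001]
ft_force: [-5.9, 2.8, 18.7]
width: 37.7
grasp_force: 9.7
t: 19.22
ee_pos: [555.4, -295.0, 57.9]
orientation: [3.139, -0.117, 0.002]
ft_force: [-10.3, 6.0, 34.6]
width: 37.8
grasp_force: 17.3
```

```bash
python3 -m creep '[0,0,0.0015,0,0,0,0.003,0,0,0,0.003,0,0,0,0.003,0,0,0,0.003,0,0,0,0.003,0,0,0,0.003,0]'
```

```text
t: 19.8
ee_pos: [555.4, -295.0, 58.1]
orientation: [3.139, -0.116, 0.001]
ft_force: [-3.9, 0.9, 13.8]
width: 37.6
grasp_force: 6.6
```

```bash
python3 -m creep '[0,0,0.01,0,0,0,0.03,0,0,0,0.05,0,0,0,0.06,0,0,0.02,0.06,0,0,0.05,0.06,0,0,0.09,0.06,0,0,0.13,0.06,0,0,0.17,0.06,0,0,0.21,0.06,0]' && python3 stack.py && python3 -m creep '[0.001,0.035,0,0,0.002,0.07,0,0,0.003,0.105,0,0,0.004,0.14,0,0,0.005,0.175,0,0,0.007,0.21,0,0,0.008,0.245,0,0,0.009,0.28,0,0,0.01,0.315,0,0,0.011,0.345,0,0]' 1 && python3 -m creep '[0.0005,0.02,0,0,0.0005,0.034,0,0,0.0005,0.034,0,0,0.0005,0.034,0,0]' && python3 tip.py
```

```text
t: 20.63
ee_pos: [554.5, -83.2, 116.7]
orientation: [-3.139, 0.118, 0.0]
ft_force: [0.1, -0.2, -0.9]
width: 37.8
grasp_force: 0.0
top (89, 99) 315 tilt 0.1 z 93.9 hull [ 556.4 -299.1] 27.0 x 529.4 583.3 y -324.4 -295.9
top (99, 108) 30 tilt 2.3 z 105.9 hull [ 557.1 -296.4] 13.3 x 543.9 570.3 y -306.1 -293.6
top (108, 114) 69 tilt 6.6 z 110.5 hull [ 557.3 -295.8] 9.9 x 547.6 566.9 y -303.6 -292.2
side (89, 99) 601 tilt 0.9 z 94.2 hull [ 554.9 -293.5] 28.5 x 527.4 583.4 y -321.4 -265.7
side (99, 108) 86 tilt 8.4 z 105.0 hull [ 555.  -292.4] 13.0 x 543.3 567.5 y -305.1 -281.4
side (108, 114) 104 tilt 3.1 z 110.7 hull [ 555.4 -292.7] 10.6 x 545.6 565.0 y -302.7 -283.0
t: 21.57
ee_pos: [566.4, 261.6, 116.7]
orientation: [3.139, -0.116, 0.0]
ft_force: [1.0, -0.2, -1.0]
width: 87.6
grasp_force: 0.0
t: 21.9
ee_pos: [566.5, 293.5, 116.5]
orientation: [3.139, -0.116, -0.001]
ft_force: [-0.4, 0.0, 0.0]
width: 88.1
grasp_force: 0.0
ee [566.4 292.9 116.6] w 87.7 f [ 0.4  0.  -0.2] grip 0.0 finger zmin [85.7 91.2 93.6] x [553.7 577.5] y [237.3 241.7 276. ] 239
```

The black ring is seated within about 1 mm of the spigot axis. I descend on the brass ring.

```bash
python3 -m creep '[0,0.001,-0.015,0,0,0.001,-0.03,0,0,0.001,-0.042,0,0,0.001,-0.05,0,0,0.001,-0.056,0,0,0.001,-0.06,0,0,0.001,-0.063,0,0,0.001,-0.064,0,0,0.001,-0.064,0,0,0.001,-0.064,0]' && python3 -m creep '[0,0,0,0,0,0,0,0,0,0,0,0,0,0,0,0,0,0,0,0,0,0,0,0,0,0,0,0,0,0,0,0]' 0
```

```text
t: 22.78
ee_pos: [566.8, 295.4, 53.4]
orientation: [-3.139, 0.116, -0.001]
ft_force: [-0.0, 1.1, -0.8]
width: 88.1
grasp_force: 0.0
t: 23.45
ee_pos: [566.5, 295.2, 53.1]
orientation: [-3.139, 0.116, -0.0]
ft_force: [-0.9, 0.4, 1.5]
width: 55.8
grasp_force: 30.0
```

```bash
python3 -m creep '[-0.004,0.0003,0.007,0,-0.009,0.0006,0.014,0,-0.013,0.001,0.021,0,-0.018,0.0013,0.028,0,-0.022,0.0016,0.035,0,-0.026,0.002,0.042,0,-0.03,0.002,0.06,0,-0.03,0.002,0.085,0,-0.03,0.002,0.1,0,-0.03,0.002,0.1,0]' && python3 -m creep '[0.001,-0.02,0,0,0.003,-0.05,0,0,0.005,-0.08,0,0,0.007,-0.11,0,0,0.009,-0.14,0,0,0.011,-0.17,0,0,0.013,-0.2,0,0,0.015,-0.23,0,0,0.017,-0.26,0,0,0.02,-0.29,0,0]' && python3 -m creep '[0.002,-0.03,0,0,0.004,-0.06,0,0,0.006,-0.09,0,0,0.008,-0.12,0,0,0.01,-0.15,0,0,0.012,-0.18,0,0,0.014,-0.21,0,0,0.016,-0.24,0,0,0.018,-0.27,0,0,0.0185,-0.29,0,0]' && python3 -m creep '[0,-0.01,0,0,0,-0.012,-0.015,0,0,-0.012,-0.03,0,0,-0.012,-0.04,0,0,-0.012,-0.045,0,0,-0.012,-0.045,0]' && python3 pl.py 42 5 brass
```

```text
t: 24.28
ee_pos: [538.2, 298.4, 157.0]
orientation: [-3.136, 0.116, -0.009]
ft_force: [0.9, 0.4, -1.0]
width: 55.7
grasp_force: 30.0
t: 25.12
ee_pos: [555.4, 5.8, 152.2]
orientation: [-3.139, 0.116, 0.002]
ft_force: [0.9, -0.7, -2.2]
width: 55.7
grasp_force: 30.0
t: 25.95
ee_pos: [574.4, -285.1, 152.0]
orientation: [3.139, -0.118, -0.001]
ft_force: [-0.5, -0.2, -1.8]
width: 55.4
grasp_force: 30.0
t: 26.45
ee_pos: [574.0, -293.6, 106.3]
orientation: [-3.138, 0.115, 0.004]
ft_force: [-0.0, -0.3, -0.4]
width: 55.5
grasp_force: 30.0
[ 574.  -293.6  106.3] w 55.5 f [-0.  -0.3 -0.4]
top 250 174 normal [-0.54   0.022  0.841] tilt 32.7 c [ 558.4 -295.   143.3] x 549.6 576.3 y -316.7 -270.3 hull [ 566.3 -293.4] 23.4
side 162 139 normal [-0.555  0.039  0.831] tilt 33.8 c [ 556.5 -293.8  144.2] x 549.0 589.1 y -316.2 -266.4 hull [ 569.7 -291.9] 26.2
```

The brass ring is held at 33° with its low edge over the spigot top, so I level it the same way.

```bash
python3 -m creep '[0,0,-0.008,0,0,0,-0.015,0,0,0,-0.018,0,0,0,-0.018,0]'; python3 -m creep '[0,0,-0.001,0,0,0,-0.002,0,0,0,-0.003,0,0,0,-0.004,0,0,0,-0.005,0,0,0,-0.006,0,0,0,-0.006,0]';python3 -m creep '[0,0,-0.001,0,0,0,-0.002,0,0,0,-0.003,0,0,0,-0.004,0,0,0,-0.005,0,0,0,-0.006,0,0,0,-0.006,0]'; python3 pl.py 42 5 brass
```

```text
t: 26.88
ee_pos: [574.3, -294.4, 88.9]
orientation: [-3.139, 0.116, 0.002]
ft_force: [-0.3, 0.9, -0.7]
width: 55.6
grasp_force: 30.0
t: 27.47
ee_pos: [576.6, -295.2, 85.1]
orientation: [3.139, -0.117, 0.005]
ft_force: [2.3, 1.2, 5.5]
width: 55.7
grasp_force: 30.0
t: 28.05
ee_pos: [577.2, -295.8, 79.5]
orientation: [3.137, -0.116, 0.007]
ft_force: [3.5, -1.3, 5.9]
width: 55.7
grasp_force: 30.0
[ 577.2 -295.8   79.5] w 55.7 f [ 3.5 -1.3  5.9]
top 204 128 normal [-0.2    0.035  0.979] tilt 11.7 c [ 559.2 -295.9  121. ] x 551.6 578.8 y -314.9 -273.2 hull [ 570.  -294.4] 22.0
side 148 107 normal [-0.27   0.045  0.962] tilt 15.9 c [ 559.3 -291.4  122. ] x 549.8 594.7 y -316.9 -270.2 hull [ 574.9 -293.8] 27.6
```

```bash
python3 -m creep '[0,0,-0.001,0,0,0,-0.002,0,0,0,-0.003,0,0,0,-0.004,0,0,0,-0.005,0,0,0,-0.006,0,0,0,-0.0065,0,0,0,-0.0065,0]'; python3 pl.py 42 5 brass;  python3 -m creep '[0,0,0.005,0,0,0,0.01,0,0,0,0.015,0,0,0,0.017,0,0,0,0.017,0,0,0,0.017,0]'; python3 pl.py 42 5 brass
```

```text
t: 28.82
ee_pos: [575.6, -295.2, 71.8]
orientation: [3.139, -0.117, 0.002]
ft_force: [3.1, -1.8, 7.1]
width: 55.9
grasp_force: 30.0
[ 575.6 -295.2   71.8] w 55.9 f [ 3.1 -1.8  7.1]
top 171 112 normal [ 0.076 -0.007  0.997] tilt 4.4 c [ 557.6 -296.4  119.6] x 550.2 577.4 y -314.6 -275.2 hull [ 567.1 -295.5] 21.6
side 125 90 normal [ 0.046 -0.004  0.999] tilt 2.7 c [ 557.5 -291.   120.1] x 548.4 593.1 y -317.7 -267.6 hull [ 575.6 -294.1] 27.9
t: 29.42
ee_pos: [574.7, -294.7, 88.4]
orientation: [-3.139, 0.117, 0.001]
ft_force: [0.6, 0.1, -2.4]
width: 55.6
grasp_force: 30.0
[ 574.7 -294.7   88.4] w 55.6 f [ 0.6  0.1 -2.4]
top 199 134 normal [-0.141 -0.001  0.99 ] tilt 8.1 c [ 556.7 -295.8  134.4] x 549.0 576.0 y -315.3 -273.0 hull [ 568.6 -294.1] 22.4
side 141 96 normal [-0.071 -0.012  0.997] tilt 4.1 c [ 555.1 -292.5  134.5] x 547.7 589.7 y -314.5 -267.8 hull [ 573.2 -293.2] 27.0
```

```bash
python3 -m creep '[-0.008,0,0,0,-0.016,0,0,0,-0.0205,0,0,0,-0.0205,0,0,0,-0.0205,0,0,0]'; python3 -m creep '[0,0,-0.004,0,0,0,-0.008,0,0,0,-0.011,0,0,0,-0.014,0,0,0,-0.016,0,0,0,-0.018,0,0,0,-0.018,0]';  python3 -m creep '[0,0,-0.002,0,0,0,-0.004,0,0,0,-0.006,0,0,0,-0.008,0,0,0,-0.008,0]'
```

```text
t: 29.93
ee_pos: [554.1, -294.9, 88.6]
orientation: [-3.139, 0.117, 0.0]
ft_force: [-0.2, -0.1, -1.9]
width: 55.8
grasp_force: 30.0
t: 30.52
ee_pos: [554.3, -294.7, 69.9]
orientation: [-3.139, 0.116, 0.001]
ft_force: [-0.3, 0.1, -1.4]
width: 55.6
grasp_force: 30.0
t: 30.93
ee_pos: [554.2, -294.7, 62.0]
orientation: [-3.139, 0.117, 0.001]
ft_force: [0.1, -1.2, -1.3]
width: 55.6
grasp_force: 30.0
```

```bash
python3 -m creep '[0,0,-0.001,0,0,0,-0.002,0,0,0,-0.003,0,0,0,-0.004,0,0,0,-0.0045,0,0,0,-0.0045,0]'; python3 -m creep '[0,0,-0.0005,0,0,0,-0.001,0,0,0,-0.0015,0,0,0,-0.0015,0]'
```

```text
t: 31.43
ee_pos: [554.6, -294.9, 58.0]
orientation: [3.139, -0.117, 0.0]
ft_force: [0.2, -0.4, 0.6]
width: 56.1
grasp_force: 30.6
t: 31.77
ee_pos: [554.9, -295.0, 56.9]
orientation: [3.139, -0.117, 0.001]
ft_force: [0.2, 0.5, 4.3]
width: 55.6
grasp_force: 30.0
```

```bash
python3 -m creep '[0,0,-0.0005,0,0,0,-0.001,0,0,0,-0.001,0,0,0,-0.001,0,0,0,-0.001,0,0,0,-0.001,0]'; python3 -m creep '[0,0,0.001,0,0,0,0.001,0]'; python3 -m creep '[0,0,0,0,0,0,0,0,0,0,0,0,0,0,0,0,0,0,0,0,0,0,0,0]' 1; python3 -m creep '[0,0,0.008,0,0,0,0.016,0,0,0,0.021,0,0,0,0.021,0,0,0,0.021,0]'; sed -i 's/(99,108)/(99,107.5)/' stack.py; python3 stack.py
```

```text
t: 32.27
ee_pos: [554.9, -294.9, 56.6]
orientation: [3.139, -0.116, 0.001]
ft_force: [-3.2, 2.6, 10.7]
width: 55.9
grasp_force: 30.0
t: 32.43
ee_pos: [554.9, -294.9, 56.8]
orientation: [3.139, -0.116, 0.001]
ft_force: [0.1, 0.8, 3.3]
width: 55.7
grasp_force: 30.0
t: 32.93
ee_pos: [554.4, -294.8, 56.3]
orientation: [-3.139, 0.117, 0.0]
ft_force: [-0.4, 0.7, 0.0]
width: 87.6
grasp_force: 0.0
t: 33.35
ee_pos: [555.0, -295.1, 78.4]
orientation: [3.139, -0.116, 0.002]
ft_force: [-0.5, -0.6, 0.9]
width: 87.7
grasp_force: 0.0
top (89, 99) 50 tilt 4.2 z 93.9 hull [ 548.9 -292.4] 22.5 x 528.9 561.8 y -310.8 -270.3
top (99, 107.5) 311 tilt 0.6 z 103.8 hull [ 555.5 -295.8] 27.9 x 528.5 583.0 y -323.6 -271.0
top (108, 114) 26 tilt 5.9 z 109.8 hull [ 549.4 -296.8] 15.2 x 538.1 560.6 y -307.0 -286.6
side (89, 99) 33 tilt 87.8 z 93.8 hull [ 532.6 -302. ] 13.2 x 527.4 537.3 y -314.3 -289.7
side (99, 107.5) 167 tilt 1.4 z 104.1 hull [ 553.6 -292.7] 27.7 x 527.5 578.5 y -313.2 -269.0
```

```bash
python3 -m creep '[0,0,0,0,0,0,0,0,0,0,0,0,0,0,0,0,0,0,0,0,0,0,0,0,0,0,0,0,0,0,0,0]' 0.43; python3 -m creep '[0,0,-0.004,0,0,0,-0.007,0,0,0,-0.0085,0,0,0,-0.0085,0]'
```

```text
t: 34.12
ee_pos: [554.5, -294.9, 77.5]
orientation: [-3.139, 0.117, 0.0]
ft_force: [-0.4, -1.0, -0.8]
width: 39.1
grasp_force: 0.0
t: 34.45
ee_pos: [554.3, -294.7, 68.5]
orientation: [-3.139, 0.117, 0.001]
ft_force: [0.4, -0.1, -1.0]
width: 37.4
grasp_force: 0.0
```

```bash
python3 -m creep '[0,0,-0.0006,0,0,0,-0.0012,0,0,0,-0.0018,0,0,0,-0.0018,0,0,0,-0.0018,0,0,0,-0.0018,0,0,0,-0.0018,0,0,0,-0.0018,0]'
```

```text
t: 35.12
ee_pos: [554.5, -294.8, 68.2]
orientation: [3.139, -0.116, 0.0]
ft_force: [-2.6, 1.6, 6.5]
width: 37.5
grasp_force: 4.0
```

```bash
python3 -m creep '[0,0,-0.0006,0,0,0,-0.0006,0,0,0,-0.0006,0,0,0,-0.0006,0,0,0,-0.0006,0,0,0,-0.0006,0,0,0,-0.0006,0,0,0,-0.0006,0]'; python3 -m creep '[0,0,0.003,0,0,0,0.015,0,0,0,0.04,0,0,0,0.07,0,0,0.03,0.08,0,0,0.06,0.08,0,0,0.1,0.08,0,0,0.14,0.08,0,0,0.18,0.08,0,0,0.18,0.08,0]'; python3 stack.py; python3 -c "
from h import *
a=np.load('/tmp/side.npz')['im'];save('end.png',np.hstack([cv2.resize(a[310:430,290:410],(400,400)),cv2.resize(a[110:270,230:390],(400,400))]))"
```

```text
t: 35.78
ee_pos: [554.6, -294.9, 68.1]
orientation: [3.139, -0.117, 0.0]
ft_force: [-4.2, 2.7, 12.2]
width: 38.0
grasp_force: 6.2
t: 36.62
ee_pos: [554.0, -109.3, 147.2]
orientation: [-3.138, 0.11, 0.001]
ft_force: [-0.5, -0.4, 0.6]
width: 37.9
grasp_force: 0.0
side (89, 99) 117 tilt 5.3 z 94.2 hull [ 553.2 -299.3] 26.7 x 527.7 578.5 y -322.3 -282.1
side (99, 107.5) 689 tilt 0.7 z 104.1 hull [ 554.8 -293.3] 28.2 x 527.2 582.7 y -320.6 -265.2
side (108, 114) 109 tilt 2.4 z 110.3 hull [ 554.5 -292.7] 11.4 x 543.1 564.3 y -303.4 -282.5
```

View pics/end.png

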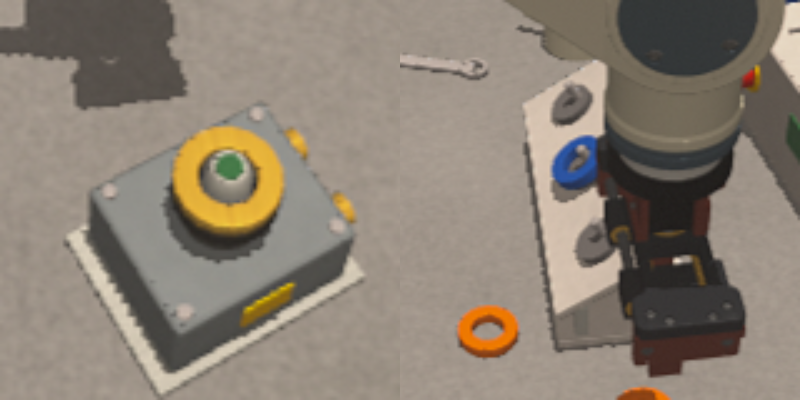

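The brass ring lies flat and centred on the stack at (228,180) in the left crop. Blue still hangs on the middle peg at (578,162) in the right crop, and the gripper is clear.

```bash
python3 -m creep '[0,0,0,0,0,0,0,0,0,0,0,0]' && python3 -c "
from workcell import ticket; print(ticket.close_job())"
```

```text
t: 36.97
ee_pos: [554.6, -116.3, 146.6]
orientation: [3.139, -0.119, 0.0]
ft_force: [-0.0, -0.9, 0.8]
width: 37.6
grasp_force: 0.0
the job is handed in; nothing more can be done
None
```

The job is handed in at 37 s, with no verdict shown: the black ring lies flat on the shoulder and the brass ring flat on top of it, both centred within about 2 mm. Both were pressed flat by the fingertips, brass at 12 N and black at 14 N after a brief 35 N peak (above the 5–15 N advised, under the 50 N limit). Everything is released and the blue ring still hangs.

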